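Roll the round spectacle case onto the tape

TASK

With a fingertip on top of it, roll the thick round spectacle case across the table until it lies along the strip of tape that marks the hand-over row, its middle line over the tape, and leave it resting there. Only roll it: do not grip it, lift it or shove it from the side. The slim round case has not been checked yet, so leave it and everything else where it lies.

Things in the scene. Friction and masses are not known exactly. Their poses are not given: they have to be found in the camera images.
- case: thick round spectacle case: hard aluminium tube, 42 mm diameter, 160 mm long, 0.12 kg, lying on the table. Origin in its middle on the tube's axis, 21 mm up; x along the tube, y and z turn as it rolls. Starts nearly parallel to the tape, axis 50 to 110 mm off it, on the near or far side. A finger rolling it from the top travels twice as far as the case; released slowly it stops within a few mm
- tape: the tape: a flat dark strip stuck on the table, 19 mm wide and 520 mm long, no thickness to speak of. Origin at its centre, on the table; x points across the strip, away from the robot, y along the strip
- slim_case: the slim round spectacle case, to be left alone: an aluminium tube 24 mm in diameter and 165 mm long, lying on the other side of the tape. Origin in its middle, on its axis; x along it
- glasses: bystander: folded black spectacles lying on the table, 46 x 136 x 19 mm high; origin under the middle, y along them
- pen: bystander: black pen lying on the table, 11 mm thick, 150 mm long; origin under the middle, x along it
- bottle_a: bystander: clear water bottle with green cap, upright, 62 mm diameter, 206 mm high; origin under the middle
- bottle_b: bystander: another such bottle
- bottle_c: bystander: another such bottle
- spray: bystander: upright white lens-cleaner spray, 33 mm diameter, 117 mm high; origin under the middle
- phone: bystander: black phone lying flat, 150 x 73 x 8 mm; origin under the middle, x along it
Things that resemble listed ones, but are neither listed nor needed, are in the scene too. What is shaped like the case but blue or pink is not meant.

How it is judged:
By the outcome, as a careful person would: the job done as asked, in the order asked, and still so for the second after the job is handed in, with the robot touching nothing.
It also fails if it takes over 51 s, if anything falls off the work surface, if the arm or the gripper's body presses on something with over 40 N, if the wrist force passes 120 N, or if a joint passes its speed limit or range.

ROBOT

A 6-joint arm with a two-finger parallel gripper is mounted at the origin on the work surface. World frame = base frame: x ahead of the robot, y to its left, z up, the work surface at z = 0. Lengths are in m, angles in rad, forces in N, time in s.
With the tool pointing down it reaches from about 0.25 to 0.725 m from the base axis. Payload 4 kg.
Tool frame: the origin (TCP) lies on the front face of the gripper's body, between the roots of the fingers; the fingertips stand 73 mm ahead of it and the grasp point (between the pads) lies 54 mm ahead of it; z points along the fingers, y is the line along which they close (so a half turn about z gives the same grasp; the last joint's range is limited). The gripper opens to 85 mm and grips with 20 to 120 N. Pads are 22 mm wide; open, the fingers measure 114 mm over their backs; the gripper's body (76 mm by 85 mm) begins 54 mm behind the grasp point. The pads swing forward as they close: fully open they stand 13 mm farther back than shut.
Start: joints at [-1.228, 0.241, 0.005, 1.335, 0, 1.571], TCP at [0.168, -0.471, 0.304] pointing down, gripper open.
Joint ranges: [-2.72, 2.72], [-1.05, 1.87], [-1.09, 1.28], [-1.99, 2.15], [-1.42, 1.44], [-3.14, 3.14]. Speed limits (rad/s): [2.79, 2.79, 3.14, 3.14, 3.14, 3.14].

INTERFACE

Orientations are given as a unit quaternion [x, y, z, w].
In Python, from workcell import bot gives the robot as it stands. The module is installed in compiled form; this text tells all that it offers.
- The arm moves only by the tool step_arm, never from a script. Its argument "rows" is a list of rows, each a list of 2 entries, a list of its own where there are three numbers: the shift along the tool's x, y, z in mm, then the turn about the tool's z in degrees. A call has 1 to 12 rows; each row is the pose to reach, as a shift and turn from the pose commanded when the call began, along the tool's axes at that moment; what a row does not reach only later rows make up. A row lasts 1/8 s, in which the tool goes at most 62.5 mm and 10.7 degrees, less where a joint would pass 70% of its speed; a pose out of reach is approached as far as the arm can. A call with a gripper value outside its range is refused whole. "claw" is the gripper's target within -1 to 1 (shut at 1, half-way at 0, fully open at -1), set as the call begins (left out, the last holds). The fingers move at their own pace and stop on an object; the grip force is fixed at half the most. Time passes only in rows, so rows that repeat a pose let the fingers close. It gives the time, the measured TCP pose, the force, the opening and the grip force at its end, in the units of the state.
- bot.get_obs(): the state, without advancing time (a new reading comes with each control period).
- bot.camera(name): name is "side" or "top"; returns (picture, depth): 480x640x3 uint8, red, green, blue; 480x640 float32, m along the optical axis (not along the pixel's ray), 0 where there is no reading.
- bot.camera_params(name): a dict with "fx", "fy", "cx", "cy" (pixels), "D" ([k1, k2, p1, p2, k3] as OpenCV has them; the pictures are not rectified), "pose" (4x4, takes a point from camera to world coordinates). Camera axes: x right, y up, looking along -z (the intrinsics and any distortion apply to the point x, -y, -z); pixel columns grow to the right and rows downward; lengths in m; the calibration is good to about 2 mm. A picture is of the moment at which its call begins. camera_params takes no time and is no camera call.
- bot.job_done(): hands the job in; it is judged then, once.
Trained networks look in the newest picture that a camera, given by its name, has taken for a name from the list of things; names that differ only in an ending like _2 or _b are one class to them, and where a whole thing is asked for, a point or a joint stands for the part that bears it (a point fixed in the world has none). Each returns a list of dicts, best first, with "score" (0 to 1); they miss things now and then, are a little off and sometimes report something else, mostly with a low value. They report only what shows in the picture. A call takes as long as a camera call. They do not tell look-alikes from the thing itself.
- bot.trace(target, camera): "pixels" (480x640 bool, what is visible of it) and "uv" ([column, row] in pixels, amid what is visible of it).
The state is a dict: "clock": time; "joint_pos": joint angles; "joint_vel": joint speeds; "tau": joint torques, N m; "eef_pos": TCP position; "tool_rot": TCP orientation; "ft_force": force on the tool from outside, world axes, zero at the start; "ft_torque": the same for the moment, N m; "grip_width": finger opening in m; "grasp_force": force on a finger pad.
Only numpy, scipy, OpenCV 4.12 (cv2) and the standard library are available. Lean on these libraries where they do the work, as an engineer would, in place of code of your own. Each camera call takes 0.05 s, during which the arm holds its last target. There are 200 camera calls.

## Working session

There is one attempt and no reset: what is moved stays moved. The work goes in short steps, Python scripts to look and compute and a tool call to move; the robot and the scene stay as the last step left them, time stands still between calls to the robot, and variables do not carry over. Pictures are saved under pics/ and viewed, at most 10 in all, crops included, and the job is handed in when it is done.

Besides the shell and the picture viewer there is one more tool, called after "Emit:" as name(argument=value, ...), one argument or row to a line, values as JSON. step_arm: Moves the arm, as the interface text tells. Its arguments: {"type":"object","properties":{"rows":{"type":"array"},"claw":{"type":"number"}},"required":["rows"]}

```bash
mkdir -p pics
cat > h.py <<'E'
import numpy as np,cv2
from workcell import bot
def world(cam,uv,depth=None,z=None):
    p=bot.camera_params(cam);K=np.array([[p['fx'],0,p['cx']],[0,p['fy'],p['cy']],[0,0,1]])
    uv=np.asarray(uv,float).reshape(-1,1,2)
    n=cv2.undistortPoints(uv,K,np.array(p['D'])).reshape(-1,2)
    r=np.c_[n[:,0],-n[:,1],-np.ones(len(n))];P=np.array(p['pose'])
    d=r@P[:3,:3].T;o=P[:3,3]
    s=depth if z is None else (z-o[2])/d[:,2]
    return o+d*np.reshape(s,(-1,1))
def mask_pts(cam,m,dep):
    v,u=np.nonzero(m&(dep>0));return world(cam,np.c_[u,v],dep[v,u])
E
python3 - <<'E'
from h import *
o=bot.get_obs();print(o['clock'],o['eef_pos'],o['tool_rot'],o['grip_width'])
for c in ['top','side']:
    im,d=bot.camera(c);cv2.imwrite(f'pics/{c}0.png',im[:,:,::-1])
    print(c,np.round(bot.camera_params(c)['pose'],2).tolist())
    for t in ['case','tape','slim_case']:
        for r in bot.trace(t,c)[:4]:
            m=r['pixels'];P=mask_pts(c,m,d)
            if len(P)<5: print(t,'few');continue
            q=cv2.minAreaRect(P[:,:2].astype(np.float32)*1000)
            print(t,round(r['score'],2),r['uv'],m.sum(),np.round(np.median(P,0),3),'zmax',round(np.percentile(P[:,2],95),3),np.round(q[0],0),np.round(q[1],0),round(q[2],1),im[m].mean(0).round())
E
```

```text
0.0 [ 0.16790845 -0.47045683  0.30300138] [ 9.85348774e-01  1.70548163e-01 -1.68930463e-04 -1.04387050e-03] 0.08543020776272191
top [[0.03, 1.0, -0.06, 0.44], [-1.0, 0.03, 0.01, 0.02], [0.02, 0.06, 1.0, 1.25], [0.0, 0.0, 0.0, 1.0]]
case 0.95 [384.0, 329.8] 1720 [ 0.318 -0.132  0.038] zmax 0.043 [ 316. -131.] [160.  45.] 80.9 [142.  85. 100.]
case 0.83 [295.8, 241.0] 1728 [0.489 0.047 0.037] zmax 0.043 [490.  49.] [ 44. 163.] 8.9 [136. 130. 130.]
case 0.74 [239.1, 313.6] 1746 [0.342 0.16  0.038] zmax 0.043 [342. 159.] [ 43. 161.] 13.7 [ 44.  61. 117.]
tape 0.7 [312.9, 199.7] 2428 [ 0.573  0.011 -0.   ] zmax 0.004 [574.   7.] [ 21. 519.] 10.0 [52. 44. 31.]
slim_case 0.59 [356.9, 165.8] 1023 [ 0.653 -0.067  0.02 ] zmax 0.025 [656. -67.] [ 29. 166.] 16.8 [138. 130. 127.]
side [[0.92, 0.26, -0.28, 0.27], [-0.38, 0.66, -0.65, -0.53], [0.01, 0.71, 0.71, 0.64], [0.0, 0.0, 0.0, 1.0]]
case 0.85 [218.2, 218.8] 1325 [0.339 0.136 0.038] zmax 0.043 [345. 159.] [ 54. 161.] 12.3 [ 56.  67. 120.]
case 0.68 [246.5, 345.7] 2514 [ 0.314 -0.153  0.039] zmax 0.043 [ 317. -125.] [179.  42.] 82.0 [156.  92. 106.]
case 0.57 [307.2, 238.4] 1627 [0.484 0.025 0.037] zmax 0.043 [493.  67.] [ 59. 204.] 9.0 [143. 136. 134.]
tape 0.8 [370.1, 265.0] 2017 [ 0.583 -0.054  0.001] zmax 0.003 [574.   8.] [ 25. 522.] 10.3 [69. 57. 42.]
slim_case 0.73 [410.7, 257.1] 1099 [ 0.652 -0.078  0.02 ] zmax 0.025 [658. -59.] [ 42. 182.] 16.5 [146. 139. 136.]
```

View pics/top0.png

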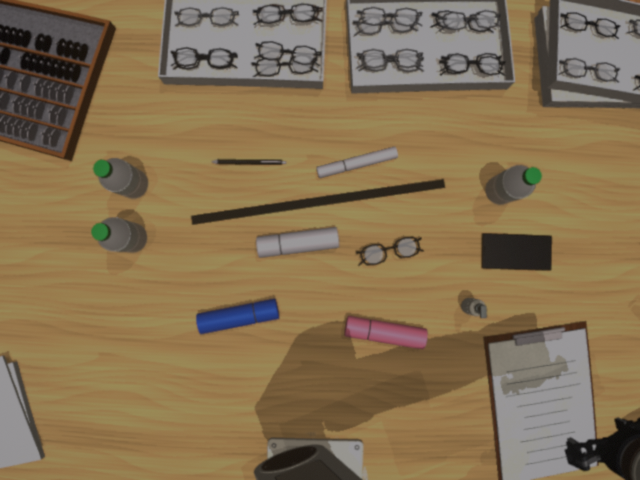

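View pics/side0.png

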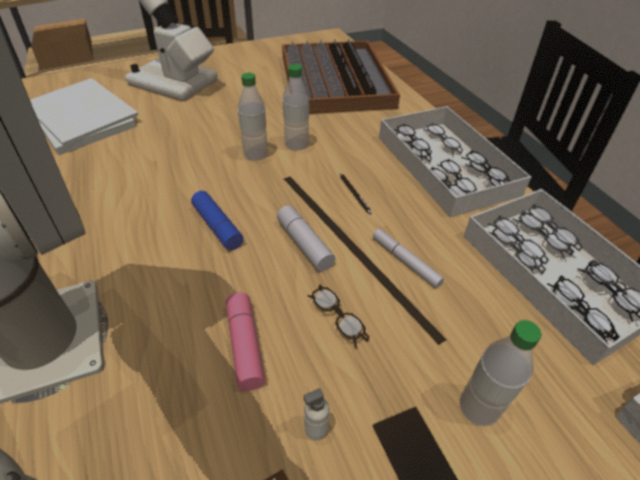

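The top view shows the silver case at (297,242), the tape from (193,220) to (443,183), the slim case at (357,162), and the glasses beside the case at (390,250). The side view agrees. The case has to roll about 75 mm away from the robot, so I'll use several short strokes with shut fingers.

Emit:
step_arm(
  rows=[
    [[476, -382, 0], 9.6],
    [[476, -382, 0], 9.6],
    [[476, -382, 0], 9.6],
    [[476, -382, 0], 9.6],
    [[476, -382, 0], 9.6],
    [[476, -382, 0], 9.6],
    [[476, -382, 0], 9.6],
    [[476, -382, 0], 9.6],
    [[476, -382, 0], 9.6],
    [[476, -382, 0], 9.6],
    [[476, -382, 0], 9.6],
    [[476, -382, 0], 9.6],
  ],
  claw=1,
)

```text
clock: 1.9
eef_pos: [0.4875, 0.0487, 0.3036]
tool_rot: [0.996, 0.088, -0.001, 0.0]
ft_force: [-0.7, -0.3, 0.2]
grip_width: -0.0001
grasp_force: 0.0
```

```bash
cat > m.py <<'E'
from h import *
import math
def line(cam,t,r0,maxd=0.1):
    im,d=bot.camera(cam);best=None
    for r in bot.trace(t,cam):
        P=mask_pts(cam,r['pixels'],d)
        if len(P)>50 and np.hypot(*(np.median(P,0)[:2]-r0))<maxd:best=P;break
    return best
def axis(cam,r0):
    # tube: fit axis from surface points (radius 21 mm, axis at z=.021)
    from scipy.optimize import least_squares
    P=line(cam,'case',np.array(r0))
    if P is None: return None
    P=P[P[:,2]>.02]; 
    def f(q):
        a=q[2];s=-(P[:,0]-q[0])*math.sin(a)+(P[:,1]-q[1])*math.cos(a)
        return np.hypot(s,P[:,2]-q[3])-.021
    s=least_squares(f,[*np.median(P[:,:2],0),math.radians(99),.021],loss='soft_l1',f_scale=.001).x
    u=np.array([math.cos(s[2]),math.sin(s[2])]);t=(P[:,:2]-s[:2])@u
    return s[:2]+u*(np.percentile(t,1)+np.percentile(t,99))/2,math.degrees(s[2]),s[3]
T=None
def tape(cam):
    P=line(cam,'tape',np.array([.574,.007]),.15);q=cv2.fitLine(P[:,:2].astype(np.float32),cv2.DIST_HUBER,0,.001,.001).ravel()
    a=math.degrees(math.atan2(q[1],q[0]))%180
    return q[2:],a
def rel(c,p,a): # signed distance: positive = before tape
    n=np.array([math.sin(math.radians(a)),-math.cos(math.radians(a))]);return (p-c[0])@n*-1 if False else (p-c)@n
E
python3 - <<'E'
from m import *
o=bot.get_obs();q=o['tool_rot'];print(o['clock'],o['eef_pos'],math.degrees(2*math.atan2(q[1],q[0])),o['ft_force'],o['grip_width'])
for c in ['top','side']:
    t=tape(c);print(c,t)
    k=axis(c,[.49,.049]);print(k, k and rel(k[0],t[0],t[1]))
E
```

```text
1.9 [0.48751458 0.04866918 0.30364645] 10.060908119167461 [-0.7284022  -0.29515662  0.16714044] -8.8213090487657e-05
top (array([ 0.5825912 , -0.04001999], dtype=float32), 100.01005663248718)
(array([ 0.50050613, -0.02228518]), 104.68411439633545, np.float64(0.020516148467167886)) 0.07775280334047215Traceback (most recent call last):
  File "<stdin>", line 4, in <module>
  File "m.py", line 23, in tape
    P=line(cam,'tape',np.array([.574,.007]),.15);q=cv2.fitLine(P[:,:2].astype(np.float32),cv2.DIST_HUBER,0,.001,.001).ravel()
                                                               ~^^^^^^
TypeError: 'NoneType' object is not subscriptable
```

```bash
cat >> m.py <<'E'
TC,TA=np.array([.574,.0075]),100.05
def report():
    o=bot.get_obs();print(o['clock'],np.round(o['eef_pos'],4),'F',np.round(o['ft_force'],1))
    for c in ['top','side']:
        k=axis(c,[.53,.05])
        if k: n=np.array([math.sin(math.radians(TA)),-math.cos(math.radians(TA))]);e=np.array(-n[::-1]*[1,-1]);print(c,np.round(k[0],4),'ang',round(k[1],2),'z',round(k[2],4),'to go mm',round((TC-k[0])@n*1000,1),'tip ahead of axis mm',round((o['eef_pos'][:2]-k[0])@n*1000,1))
E
python3 -c "
from m import *
report();im,_=bot.camera('side');cv2.imwrite('pics/s1.png',im[:,:,::-1])"
```

```text
2.2 [0.4877 0.0479 0.3042] F [ 0.  -0.1  0. ]
top [ 0.4997 -0.0145] ang 95.56 z 0.0201 to go mm 77.0 tip ahead of axis mm -1.0
side [0.4892 0.043 ] ang 98.88 z 0.0211 to go mm 77.3 tip ahead of axis mm -0.7
```

View pics/s1.png

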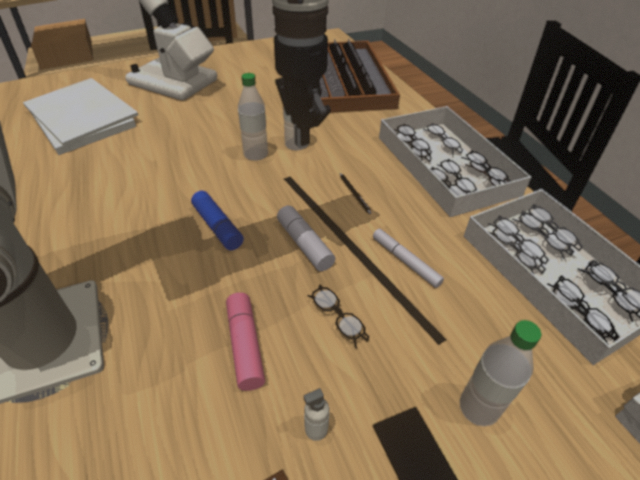

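The side view shows the case clear and untouched at (305,238), under the shut gripper. Next I'll go down to just behind the top line.

Emit:
step_arm(
  rows=[
    [[-7, 0, 60], 0],
    [[-7, 0, 110], 0],
    [[-7, 0, 150], 0],
    [[-7, 0, 174], 0],
    [[-7, 0, 180], 0],
    [[-7, 0, 180], 0],
    [[-7, 0, 180], 0],
  ],
)

```text
clock: 3.32
eef_pos: [0.4821, 0.0477, 0.1252]
tool_rot: [0.996, 0.087, 0.001, -0.0]
ft_force: [0.2, 0.1, -0.3]
grip_width: 0.0
grasp_force: 0.0
```

Emit:
step_arm(
  rows=[
    [[0, 0, 2], 0],
    [[0, 0, 4], 0],
    [[0, 0, 6], 0],
    [[0, 0, 6], 0],
  ],
)

```text
clock: 3.82
eef_pos: [0.4809, 0.0476, 0.1177]
tool_rot: [0.996, 0.088, -0.0, 0.0]
ft_force: [-0.5, -0.6, 0.3]
grip_width: -0.0003
grasp_force: 0.0
```

Emit:
step_arm(
  rows=[
    [[0, 0, 1], 0],
    [[0, 0, 2], 0],
    [[0, 0, 2], 0],
  ],
)

```text
clock: 4.2
eef_pos: [0.481, 0.0476, 0.1158]
tool_rot: [0.996, 0.087, -0.0, -0.0]
ft_force: [0.4, 0.3, 0.6]
grip_width: 0.0002
grasp_force: 0.0
```

Emit:
step_arm(
  rows=[
    [[0, 0, 0.5], 0],
    [[0, 0, 1], 0],
    [[0, 0, 1], 0],
  ],
)

```text
clock: 4.58
eef_pos: [0.481, 0.0476, 0.1149]
tool_rot: [0.996, 0.088, -0.0, 0.0]
ft_force: [-0.3, 0.3, -1.3]
grip_width: 0.0001
grasp_force: 0.0
```

Emit:
step_arm(
  rows=[
    [[0, 0, 0.5], 0],
    [[0, 0, 1], 0],
    [[0, 0, 1], 0],
  ],
)

```text
clock: 4.95
eef_pos: [0.4817, 0.0477, 0.1145]
tool_rot: [0.996, 0.088, 0.001, -0.0]
ft_force: [-0.0, 0.1, 3.9]
grip_width: 0.0001
grasp_force: 2.4
```

Contact made at 4 N. First stroke:

Emit:
step_arm(
  rows=[
    [[2, 0, 0.3], 0],
    [[6, 0, 0.3], 0],
    [[11, 0, 0.3], 0],
    [[16, 0, 0.3], 0],
    [[21, 0, 0.3], 0],
    [[25, 0, 0.3], 0],
    [[28, 0, 0.3], 0],
    [[29, 0, 0.3], 0],
    [[29, 0, 0.3], 0],
  ],
)

```text
clock: 6.08
eef_pos: [0.5107, 0.0524, 0.1145]
tool_rot: [0.996, 0.087, 0.001, 0.001]
ft_force: [0.1, -1.1, 7.1]
grip_width: 0.0
grasp_force: 3.2
```

```bash
python3 -c "
from m import *
report();im,_=bot.camera('side');cv2.imwrite('pics/s2.png',cv2.resize(im[150:330,200:440,::-1],None,fx=3,fy=3))"
```

```text
6.075 [0.5107 0.0524 0.1145] F [ 0.1 -1.1  7.1]
top [ 0.5142 -0.0144] ang 100.6 z 0.0197 to go mm 62.7 tip ahead of axis mm 8.2
side [0.5039 0.0465] ang 99.0 z 0.0211 to go mm 62.2 tip ahead of axis mm 7.8
```

View pics/s2.png

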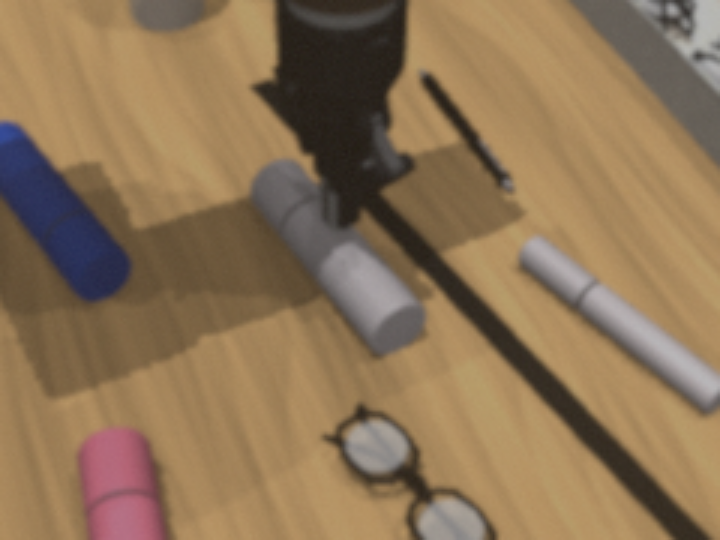

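The case rolled cleanly by 15 mm and its angle held. The crop shows the fingertip at (345,215), about 8 mm ahead of the top line. I'll repeat: lift, go back, lower, stroke.

Emit:
step_arm(
  rows=[
    [[0, 0, -3], 0],
    [[0, 0, -8], 0],
    [[-9, 0, -8], 0],
    [[-17, 0, -8], 0],
    [[-17, 0, -8], 0],
    [[-17, 0, -4], 0],
    [[-17, 0, -1.5], 0],
    [[-17, 0, -0.5], 0],
    [[-17, 0, 0], 0],
    [[-17, 0, 0], 0],
  ],
)

```text
clock: 7.58
eef_pos: [0.4935, 0.0498, 0.1142]
tool_rot: [0.996, 0.088, 0.001, -0.0]
ft_force: [-0.5, 0.8, 4.9]
grip_width: -0.0001
grasp_force: 2.2
```

Emit:
step_arm(
  rows=[
    [[2, 0, 0], 0],
    [[6, 0, 0], 0],
    [[11, 0, 0], 0],
    [[16, 0, 0], 0],
    [[21, 0, 0], 0],
    [[26, 0, 0], 0],
    [[30, 0, 0], 0],
    [[33, 0, 0], 0],
    [[34, 0, 0], 0],
    [[34, 0, 0], 0],
  ],
)

```text
clock: 8.82
eef_pos: [0.5276, 0.0553, 0.1146]
tool_rot: [0.996, 0.087, 0.001, 0.001]
ft_force: [-0.7, -1.3, 6.2]
grip_width: -0.0001
grasp_force: 3.0
```

```bash
python3 -c "
from m import *
report()"
```

```text
8.825 [0.5276 0.0553 0.1146] F [-0.7 -1.3  6.2]
top [ 0.5313 -0.0111] ang 97.53 z 0.0198 to go mm 45.3 tip ahead of axis mm 8.0
side [0.5212 0.0489] ang 98.77 z 0.0211 to go mm 44.8 tip ahead of axis mm 7.4
```

Good. Two more strokes of the same kind.

Emit:
step_arm(
  rows=[
    [[0, 0, -3], 0],
    [[0, 0, -8], 0],
    [[-9, 0, -8], 0],
    [[-17, 0, -8], 0],
    [[-17, 0, -8], 0],
    [[-17, 0, -4], 0],
    [[-17, 0, -1.5], 0],
    [[-17, 0, -0.5], 0],
    [[-17, 0, 0], 0],
    [[-17, 0, 0], 0],
  ],
)

```text
clock: 10.28
eef_pos: [0.5102, 0.0528, 0.1141]
tool_rot: [0.996, 0.088, 0.001, -0.0]
ft_force: [-0.1, -0.6, 4.6]
grip_width: -0.0001
grasp_force: 2.2
```

Emit:
step_arm(
  rows=[
    [[2, 0, 0], 0],
    [[6, 0, 0], 0],
    [[11, 0, 0], 0],
    [[16, 0, 0], 0],
    [[21, 0, 0], 0],
    [[26, 0, 0], 0],
    [[30, 0, 0], 0],
    [[33, 0, 0], 0],
    [[34, 0, 0], 0],
    [[34, 0, 0], 0],
  ],
)

```text
clock: 11.52
eef_pos: [0.5443, 0.0583, 0.1146]
tool_rot: [0.996, 0.087, 0.001, 0.001]
ft_force: [-0.1, -1.3, 6.6]
grip_width: -0.0004
grasp_force: 3.1
```

Emit:
step_arm(
  rows=[
    [[0, 0, -3], 0],
    [[0, 0, -8], 0],
    [[-9, 0, -8], 0],
    [[-17, 0, -8], 0],
    [[-17, 0, -8], 0],
    [[-17, 0, -4], 0],
    [[-17, 0, -1.5], 0],
    [[-17, 0, -0.5], 0],
    [[-17, 0, 0], 0],
    [[-17, 0, 0], 0],
  ],
)

```text
clock: 12.78
eef_pos: [0.5268, 0.0557, 0.1141]
tool_rot: [0.996, 0.088, 0.001, -0.0]
ft_force: [0.1, -0.1, 3.0]
grip_width: 0.0
grasp_force: 1.9
```

```bash
python3 -c "
from m import *
report()"
```

```text
12.775 [0.5268 0.0557 0.1141] F [ 0.1 -0.1  3. ]
top [ 0.5498 -0.0113] ang 100.26 z 0.0198 to go mm 27.1 tip ahead of axis mm -10.9
side [0.5383 0.0518] ang 98.91 z 0.021 to go mm 27.4 tip ahead of axis mm -10.6
```

Emit:
step_arm(
  rows=[
    [[2, 0, 0], 0],
    [[6, 0, 0], 0],
    [[11, 0, 0], 0],
    [[16, 0, 0], 0],
    [[21, 0, 0], 0],
    [[26, 0, 0], 0],
    [[31, 0, 0], 0],
    [[34, 0, 0], 0],
    [[36, 0, 0], 0],
    [[36, 0, 0], 0],
  ],
)

```text
clock: 14.22
eef_pos: [0.563, 0.0615, 0.1146]
tool_rot: [0.996, 0.087, 0.001, 0.001]
ft_force: [0.4, -1.4, 6.7]
grip_width: -0.0001
grasp_force: 3.4
```

Emit:
step_arm(
  rows=[
    [[0, 0, -3], 0],
    [[0, 0, -8], 0],
    [[-7, 0, -8], 0],
    [[-13, 0, -8], 0],
    [[-13, 0, -8], 0],
    [[-13, 0, -4], 0],
    [[-13, 0, -1.5], 0],
    [[-13, 0, -0.5], 0],
    [[-13, 0, 0], 0],
    [[-13, 0, 0], 0],
  ],
)

```text
clock: 15.48
eef_pos: [0.5501, 0.0598, 0.1145]
tool_rot: [0.996, 0.088, 0.001, -0.0]
ft_force: [0.0, -0.6, 5.4]
grip_width: -0.0
grasp_force: 2.6
```

```bash
python3 -c "
from m import *
report();report()"
```

```text
15.475 [0.5501 0.0598 0.1145] F [ 0.  -0.6  5.4]
side [0.5568 0.0546] ang 99.05 z 0.0211 to go mm 8.7 tip ahead of axis mm -5.8
15.675 [0.55   0.0598 0.1145] F [0.8 0.1 6.2]
top [ 0.5672 -0.0049] ang 97.93 z 0.0205 to go mm 8.8 tip ahead of axis mm -5.7
side [0.557  0.0545] ang 99.0 z 0.0211 to go mm 8.6 tip ahead of axis mm -6.0
```

Emit:
step_arm(
  rows=[
    [[2, 0, 0], 0],
    [[5, 0, 0], 0],
    [[9, 0, 0], 0],
    [[13, 0, 0], 0],
    [[16, 0, 0], 0],
    [[17.2, 0, 0], 0],
    [[17.2, 0, 0], 0],
    [[17.2, 0, 0], 0],
  ],
)

```text
clock: 16.88
eef_pos: [0.567, 0.0625, 0.1146]
tool_rot: [0.996, 0.087, 0.001, 0.0]
ft_force: [0.2, -0.1, 5.2]
grip_width: 0.0001
grasp_force: 2.8
```

Emit:
step_arm(
  rows=[
    [[0, 0, -1], 0],
    [[0, 0, -4], 0],
    [[0, 0, -20], 0],
    [[0, 0, -60], 0],
    [[0, 0, -120], 0],
    [[0, 0, -170], 0],
    [[-60, 0, -180], 0],
    [[-120, 0, -180], 0],
    [[-180, 0, -180], 0],
    [[-220, 0, -180], 0],
    [[-220, 0, -180], 0],
    [[-220, 0, -180], 0],
  ],
)

```text
clock: 18.38
eef_pos: [0.3501, 0.0244, 0.2947]
tool_rot: [0.996, 0.087, 0.001, -0.0]
ft_force: [0.2, -0.7, 0.1]
grip_width: 0.0
grasp_force: 0.0
```

```bash
python3 -c "
from m import *
report();t=tape('side');print(t)
try: print(tape('top'))
except Exception as e: print(e)
report();im,_=bot.camera('top');cv2.imwrite('pics/t3.png',cv2.resize(im[130:290,180:460,::-1],None,fx=2.8,fy=2.8))"
```

```text
18.375 [0.3501 0.0244 0.2947] F [ 0.2 -0.7  0.1]
top [0.5655 0.0581] ang 98.73 z 0.02 to go mm -0.4 tip ahead of axis mm -217.9
side [0.565  0.0553] ang 98.86 z 0.0211 to go mm 0.5 tip ahead of axis mm -217.0
(array([ 0.588479  , -0.08161534], dtype=float32), 100.07299651883557)
(array([ 0.5794063 , -0.02198852], dtype=float32), 100.06792194909724)
18.775 [0.3497 0.0244 0.2934] F [-0.2 -0.3  0.7]
top [0.5655 0.0577] ang 98.71 z 0.02 to go mm -0.4 tip ahead of axis mm -218.4
side [0.5649 0.0559] ang 98.86 z 0.0211 to go mm 0.5 tip ahead of axis mm -217.4
```

View pics/t3.png

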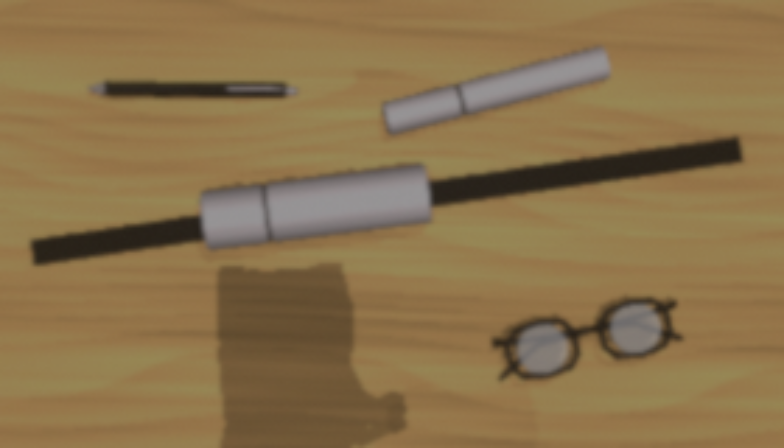

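The crop shows the case, centred at (315,207), lying along the tape. It is within about 0.5 mm and 1.3° of it, and the slim case, pen and glasses haven't moved.

```bash
python3 -c "
from workcell import bot
print(bot.job_done())"
```

```text
the job is handed in; nothing more can be done
None
```

I rolled the thick case onto the tape with a fingertip on top; it rests there with its middle line within about 0.5 mm and 1.3° of the tape, nothing else visibly moved, and the job was handed in at about 19 s.

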